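# Top up the gauze-roll dispenser

## Robot

A 6-joint arm with a two-finger parallel gripper is mounted at the origin on a cart in front of the work surface, level with it; the furniture and walls round the work are solid. World frame = base frame: x ahead of the robot, y to its left, z up, the work surface at z = 0. Lengths are in mm, angles in degrees, forces in N, time in s.
With the tool pointing down it reaches from about 350 to 975 mm from the base axis. Payload 4.9 kg.
Tool frame: the origin (TCP) lies at the very end of the fingers, on their centre line; the grasp point (between the pads) lies 19 mm behind it; z points along the fingers, y is the line along which they close (so a half turn about z gives the same grasp; the last joint's range is limited). The gripper opens to 85 mm and grips with 20 to 120 N. Pads are 22 mm wide; open, the fingers measure 114 mm over their backs; the gripper's body (76 mm by 85 mm) begins 54 mm behind the grasp point. The pads swing forward as they close: fully open they stand 13 mm farther back than shut.
Start: joints at [-76.375, 3.019, 92.412, -0, 84.569, -6.818], TCP at [218.292, -585.619, 231.304] pointing down, gripper open.
Joint ranges: [-172.51, 172.51], [-57.92, 126.97], [3.15, 148.05], [-58.71, 238.71], [5.1, 150.11], [-179.66, 179.66]. Speed limits (degrees/s): [147.25, 147.25, 180, 180, 180, 180].

## Interface

Orientations are given as a 3x3 rotation matrix whose columns are the frame's x, y, z axes.
In Python, from plant import get_obs, snapshot, close_job, find_in gives the robot as it stands.
- The arm moves only by the tool inch_along, called after "Request:" in YAML: its name, and indented under it one key for each argument. Schema: {"type":"object","properties":{"deltas":{"type":"array","items":{"type":"array","prefixItems":[{"type":"array","items":{"type":"number"},"minItems":3,"maxItems":3},{"type":"number"}],"minItems":2,"maxItems":2},"minItems":1,"maxItems":20},"jaw":{"type":"number"},"only":{"type":"string"},"quiet":{"type":"boolean"},"lines":{"type":"string"}},"required":["deltas"],"additionalProperties":false}. deltas is a list of rows, 1 to 20 of them, each written [[dx, dy, dz], turn]: dx, dy, dz in mm, then a turn about the tool's z in degrees; each row shifts and turns the commanded pose from where the row before left it, along the tool's axes as they then stand; what a row does not reach is not made up. A row lasts 1/8 s, in which the tool goes at most 62.5 mm and 10.7 degrees, less where a joint would pass 70% of its speed; a pose out of reach is approached as far as the arm can. jaw is the finger opening in mm, set as the call begins (left out keeps the last). The fingers move at their own pace and stop on an object; the grip force is fixed at half the most. Time passes only in rows, so rows that do not move let the fingers close. The tool returns the time, the measured TCP pose, the force, the opening and the grip force at its end. only (a regular expression) keeps the lines of the reply that match it, lines (a string "A,B") keeps lines A to B, and quiet returns only ok. Input that does not fit is refused with a message, and nothing moves.
- get_obs(): the state, without advancing time (a new reading comes with each control period).
- snapshot(name): name is "scene" or "top" or "wrist"; returns a dict with "image" (400x640x3 uint8, red, green, blue), "K" (3x3 intrinsics, pixels), "rvec" (rotation vector, rad) and "tvec" (3), from world to camera coordinates, as OpenCV has them; the wrist camera has in their place "mount" (4x4, takes a point from camera to tool coordinates, whose origin is the TCP and whose axes are the flange's). Camera axes: x right, y down, z forward; pixel columns grow to the right and rows downward; lengths in mm; the calibration is good to about 2 mm. A picture is of the moment at which its call begins: read the wrist's pose just before it. There is no depth.
- close_job(): hands the job in; it is judged then, once.
Trained networks look in a picture, given as the dict that the camera call returned (one of the last four; its "shot" number tells which), for a name from the list of things; names that differ only in an ending like _2 or _b are one class to them, and where a whole thing is asked for, a point or a joint stands for the part that bears it (a point fixed in the world has none). Each returns a list of dicts, best first, with "p" (0 to 1); they miss things now and then, are a little off and sometimes report something else, mostly with a low value. They report only what shows in the picture. A call takes as long as a camera call.
- find_in(query, picture): "bbox" ([centre column, centre row, width, height] as shares, 0 to 1, of the picture: columns of its width, rows of its height, round what is visible of it).
The state is a dict: "time_s": time; "joints": joint angles; "qd": joint speeds; "joint_efforts": joint torques, N m; "position": TCP position; "tcp_rot": TCP orientation; "ft_force": force on the tool from outside, world axes, zero at the start; "wrist_torque": the same for the moment, N m; "grip_width": finger opening in mm; "grasp_force": force on a finger pad.
Only numpy, scipy, OpenCV 4.12 (cv2) and the standard library are available. Lean on these libraries where they do the work, as an engineer would, in place of code of your own. Each camera call takes 0.05 s, during which the arm holds its last target. There are 200 camera calls.

## Task

Top up the gauze dispenser: with the fingertips push the gauze roll lying at its low end up the sloped chute, over the blue spring catch, until the catch has sprung up behind it and it cannot roll back. Then push the open lid over and shut. Do not lift the rolls, and leave the other things on the table alone.

Things in the scene. Friction and masses are not known exactly. Their poses are not given: they have to be found in the camera images.
- chute: Sloped aluminium trough of the dispenser, fixed on a wire stand, high end to the left of the robot's view. Origin: on the trough floor, mid-width, near the low end, 28 mm above the table. x runs uphill along the floor (climbing at 0.14 rad), y across, z square to the floor. Inner width 64 mm (y -32 to 32 mm), walls 2 mm thick: 25 mm high up to x = 105 mm, then 48 mm high to the upper end
- low_lip (a point): Top middle of the lip across the trough's low end: 6 mm above the floor, 4 mm thick (chute x -8 to -4 mm). The space before it is open
- end_stop (a point): Middle of the rubber buffer on the end wall at the trough's high end, which stops the rolls: face at chute x = 181 mm, z = 20 mm; wall 48 mm high, 186 mm from the origin at its back
- new_roll: The film-wrapped gauze roll to be loaded: white cylinder, diameter 41 mm, length 60 mm, about 25 g, lying across the trough at its low end against the lip; rolls and slides easily. Origin: centre of its end face at the chute's -y side; its own z runs along its axis
- new_roll_mid (a point): Centre of the roll to be loaded (mid-axis). In the chute frame it starts at about x = 11 mm, z = 20.5 mm
- stock_roll: The like gauze roll that already lies in the dispenser, uphill of the catch and leaning on it; it is pushed on uphill by the new roll
- stock_roll_mid (a point): Centre of the roll already in the dispenser. In the chute frame it starts at about x = 107 mm; with the new roll loaded, new roll at about x = 107 mm and this one at about 148 mm. With both rolls pushed to the end stop the new roll is at about x = 119 mm
- catch (a joint): Blue spring flap in the trough floor, 42 mm wide: a ramp that rises from the floor at chute x = 62 mm to its tip at x = 89 mm, 10 mm above the floor. 0: fully up; 0.313 rad: pressed flush. A roll pushed uphill over it presses it down (about 0.2 N) and it springs up again; up, it stops a roll coming back from uphill. Fingertips less than 12 mm above the floor would hold it down
- catch_tip (a point): Middle of the raised tip edge of the catch when it is up (chute x = 89 mm, z = 10 mm)
- lid (a joint): Lid over the upper trough: smoky plate 68 mm wide, 3 mm thick, blue strip on its free edge, hinged at the high end. 0: shut, parallel to the floor; starts open at 1.76 to 1.99 rad, leaning away from the rolls (1.71 is upright). Its friction hinge holds it near upright (about 0.2 N at the edge turns it); pushed below about 1.2 rad it sinks shut by itself in 1 to 2 s
- lid_hinge (a point): Middle of the lid's hinge axis: chute x = 186 mm, z = 50 mm; the axis runs along the chute's y
- lid_edge (a point): Middle of the lid's free edge, 109 mm from the hinge axis
- timer: White kitchen timer with blue knob, 62 x 62 x 36 mm, origin under its centre; leave alone
- thermometer: White digital thermometer lying flat, 148 mm long; leave alone
- kidney_dish: Grey kidney dish, 86 x 176 x 33 mm; leave alone
- electrode_2: Electrode head, pale disc 45 mm with stem, 46 mm high; leave alone
- electrode_3: Electrode head, black disc 35 mm with stem, 46 mm high; leave alone
- cream_tube: White cream tube with blue cap, 134 mm long, lying; leave alone
- vial_1: Amber vial, 18 mm diameter, 44 mm high; leave alone
- vial_2: Light blue vial, 18 mm diameter, 44 mm high; leave alone
- mixing_cup: Small blue mixing cup, 69 mm diameter, 32 mm high; leave alone

How it is judged:
By the outcome, as a careful person would: the job done as asked, in the order asked, and still so for the second after the job is handed in, with the robot touching nothing.
It also fails if it takes over 58 s, if anything falls off the work surface, if the arm or the gripper's body presses on something with over 40 N, if the wrist force passes 120 N, or if a joint passes its speed limit or range.

## Working session

There is one attempt and no reset: what is moved stays moved. The work goes in short steps, Python scripts to look and compute and a tool call to move; the robot and the scene stay as the last step left them, time stands still between calls to the robot, and variables do not carry over. Pictures are saved under pics/ and viewed, at most 10 in all, crops included, and the job is handed in when it is done.

```bash
mkdir -p pics; ls; cat > h.py <<'E'
import numpy as np,cv2
from plant import get_obs,snapshot,find_in
def P(s):
    R=cv2.Rodrigues(np.array(s["rvec"],float))[0];t=np.array(s["tvec"],float).reshape(3)
    return np.array(s["K"])@np.c_[R,t]
def tri(Ps,uvs):
    A=np.vstack([np.vstack([u*p[2]-p[0],v*p[2]-p[1]]) for p,(u,v) in zip(Ps,uvs)])
    X=np.linalg.lstsq(A[:,:3],-A[:,3],rcond=None)[0]
    return X
def proj(p,X):
    q=p@np.r_[X,1];return q[:2]/q[2]
def px(b): return [b[0]*640,b[1]*400,b[2]*640,b[3]*400]
E
python3 - <<'E'
from h import *
o=get_obs();print(o['time_s'],o['position'],np.round(o['tcp_rot'],3).tolist())
S={n:snapshot(n) for n in("scene","top")}
for n,s in S.items():
    cv2.imwrite(f"pics/{n}0.png",s["image"][:,:,::-1])
    for q in["chute","new_roll","stock_roll","catch","lid"]:
        print(n,q,[(round(d['p'],2),np.round(px(d['bbox']),1).tolist()) for d in find_in(q,s)[:3]])
np.savez("s0.npz",Ps=P(S["scene"]),Pt=P(S["top"]))
E
```

```text
pics
0.0 [ 218.14431358 -585.02816922  230.05016308] [[0.937, 0.349, -0.001], [0.349, -0.937, 0.002], [0.0, -0.002, -1.0]]
scene chute [(0.55, [296.3, 197.0, 103.9, 71.3])]
scene new_roll [(0.88, [326.4, 183.4, 28.8, 25.3])]
scene stock_roll [(0.66, [294.1, 197.4, 33.3, 21.0]), (0.65, [293.8, 196.8, 97.2, 69.6])]
scene catch [(0.6, [378.9, 149.8, 64.3, 35.6])]
scene lid [(0.88, [259.0, 188.0, 29.8, 54.1]), (0.61, [295.0, 196.2, 99.3, 71.4])]
top chute [(0.67, [299.5, 175.6, 96.1, 80.1])]
top new_roll [(0.74, [347.7, 197.2, 22.2, 37.6]), (0.68, [307.1, 181.0, 30.9, 32.3]), (0.22, [423.6, 274.4, 33.4, 34.2])]
top stock_roll [(0.83, [308.8, 182.6, 27.0, 30.0]), (0.64, [353.3, 274.0, 62.5, 14.0])]
top catch [(0.77, [320.2, 191.4, 16.0, 17.4]), (0.4, [249.7, 276.6, 61.2, 29.3])]
top lid [(0.78, [264.6, 159.8, 27.1, 43.7])]
```

```bash
python3 - <<'E'
import cv2
for n,(x,y) in {"scene":(220,130),"top":(220,110)}.items():
    i=cv2.imread(f"pics/{n}0.png")
    cv2.imwrite(f"pics/{n}0c.png",cv2.resize(i[y:y+120,x:x+160],None,fx=5,fy=5,interpolation=cv2.INTER_CUBIC))
E
```

```text
(no output)
```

View pics/top0.png

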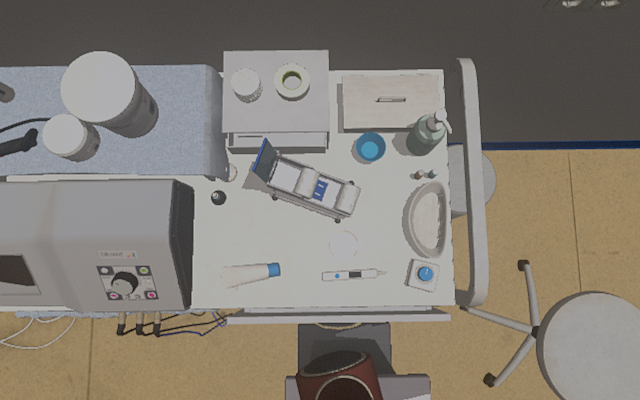

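View pics/top0c.png

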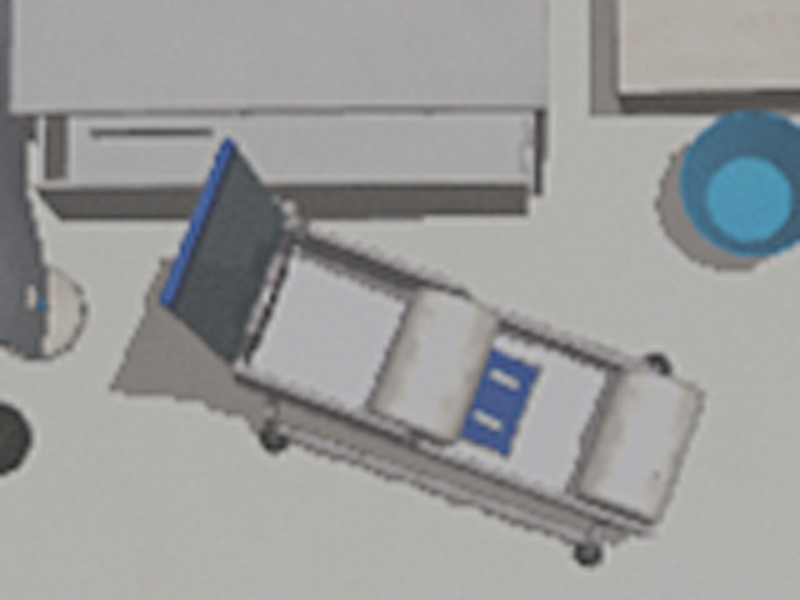

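View pics/scene0c.png

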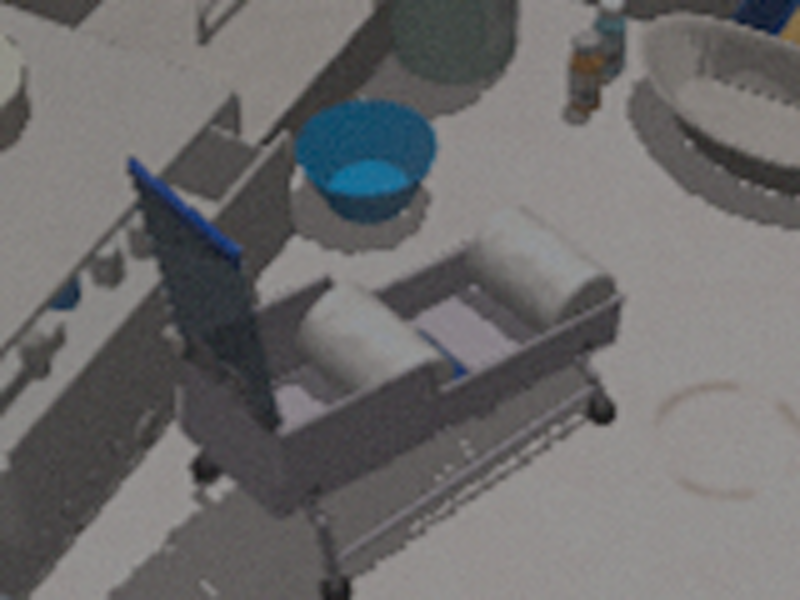

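The top view shows the chute running from lower right to upper left. The catch's base corners are at crop (540,365) and (507,455), the new roll is at about (645,445), and the lid is open at upper left. I'll fit the chute pose to features seen in both views.

```bash
cat > fit.py <<'E'
from h import *
from scipy.optimize import least_squares
d=np.load("s0.npz");Pt,Ps=d["Pt"],d["Ps"]
def C(p):
    yaw=p[3];c=np.cos(.14);s=np.sin(.14)
    x=np.array([np.cos(yaw)*c,np.sin(yaw)*c,s]);y=np.array([-np.sin(yaw),np.cos(yaw),0])
    return np.c_[x,y,np.cross(x,y)]
def W(p,q): return p[:3]+C(p)@np.array(q,float)
def lid(th,y,r=109): return (186-r*np.cos(th),y,50+r*np.sin(th))
F=[('t',(540,365),(62,-21,0)),('t',(507,455),(62,21,0)),('t',(240,373),(186,34,48)),('t',(655,530),(-8,34,25)),
('t',(230,140),'L-'),('t',(165,303),'L+'),('s',(132,160),'L-'),('s',(240,262),'L+'),
('s',(283,437),(186,34,48)),('s',(285,515),(186,34,-2)),('s',(620,297),(-8,34,25)),('s',(625,325),(-8,34,-2)),
('s',(440,365),(105,34,48)),('s',(440,390),(105,34,25)),('s',(333,277),(105,-34,48))]
def res(p,full=False):
    o=[]
    for v,(u,w),q in F:
        if isinstance(q,str): q=lid(p[4],-34 if q[1]=='-' else 34)
        o.append(proj(Pt if v=='t' else Ps,W(p,q))-(np.array([220+u/5,(110 if v=='t' else 130)+w/5])))
    return np.array(o) if full else np.ravel(o)
g=tri([Pt,Ps],[(347.7,197.2),(326.4,183.4)])
if __name__=="__main__":
    print("roll tri",g)
    r=least_squares(res,[g[0],g[1],28,np.radians(70),1.85],loss='soft_l1')
    p=r.x;print(p,np.degrees(p[3]),'sd',np.sqrt(np.diag(np.linalg.inv(r.jac.T@r.jac)))*.4)
    print(np.round(res(p,True),1).tolist())
    np.save("p.npy",p)
    print("C",C(p).round(3).tolist())
    for n,q in dict(roll=(11,0,20.5),stock=(107,0,20.5),tip=(89,0,10),hinge=(186,0,50),end=(181,0,20),edge=lid(p[4],0)).items():print(n,W(p,q).round(1))
E
python3 fit.py
```

```text
roll tri [540.14399531  17.14398019  53.77325401]
[534.21704494   8.51865023  24.96224387   1.22196222   1.83229003] 70.0132777791356 sd [0.55881023 0.44094965 0.71877872 0.00369038 0.00537491]
[[0.4, 0.7], [0.8, 0.2], [-0.3, 0.0], [0.6, 0.6], [-0.1, 0.0], [0.1, 1.2], [-0.9, 0.3], [-0.1, -1.4], [0.7, -0.1], [-0.8, 1.8], [0.4, -0.5], [-2.2, 3.0], [-0.4, -1.8], [-1.3, 1.3], [0.1, -1.3]]
C [[0.338, -0.94, -0.048], [0.931, 0.342, -0.131], [0.14, 0.0, 0.99]]
roll [537.   16.1  46.8]
stock [569.5 105.4  60.2]
tip [563.9  90.   47.3]
hinge [594.8 175.  100.4]
end [594.5 174.3  70. ]
edge [599.3 187.5 208.6]
```

View pics/scene0.png

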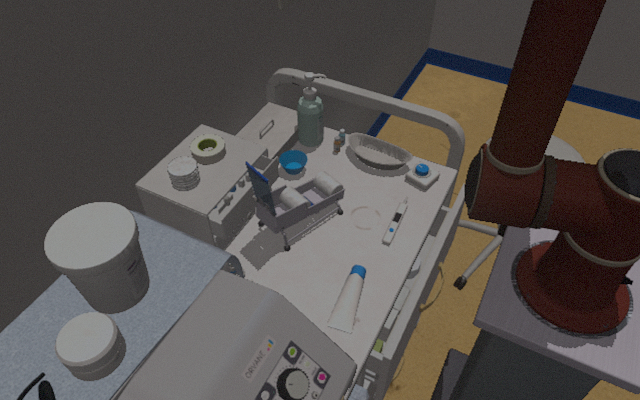

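```bash
python3 - <<'E'
import re
s=open('fit.py').read()
s=s.replace("('s',(285,515),(186,34,-2)),","").replace("('s',(625,325),(-8,34,-2)),","").replace("('s',(440,390),(105,34,25)),","")
s=s.replace("return np.array(o) if full else np.ravel(o)","return np.array(o) if full else np.r_[np.ravel(o),(p[2]-28)/2]")
open('fit.py','w').write(s)
E
python3 fit.py
python3 - <<'E'
from h import *
o=get_obs();print(o['joints'])
# ray of top pixels at assumed heights: shelf edges
d=np.load("s0.npz");Pt=d["Pt"];Pss=d["Ps"]
def at(p,u,v,z):
    A=np.array([[*(u*p[2]-p[0])[:2]],[*(v*p[2]-p[1])[:2]]]);b=-np.array([(u*p[2]-p[0])[2]*z+(u*p[2]-p[0])[3],(v*p[2]-p[1])[2]*z+(v*p[2]-p[1])[3]])
    return np.linalg.solve(A,b).round(0)
for n,u,v in[("boxfront",228,150),("boxfrontR",328,150),("shelf edge",226,172),("shelfback",225,66),("monitor",192,185)]:
    print(n,[at(Pt,u,v,z).tolist() for z in(0,100,200)])
E
```

```text
roll tri [540.14399531  17.14398019  53.77325401]
[534.41972296   9.64738247  24.41375231   1.22021519   1.82184009] 69.91318045147163 sd [0.54181854 0.41797041 0.68770176 0.00358437 0.00534198]
[[-0.1, 0.7], [0.3, 0.1], [-0.8, -0.2], [0.0, 0.6], [-0.0, 0.0], [0.2, 1.1], [-0.9, 0.4], [-0.1, -1.2], [0.2, 0.3], [0.1, 0.0], [-0.8, -1.3], [-0.3, -0.8]]
C [[0.34, -0.939, -0.048], [0.93, 0.343, -0.131], [0.14, 0.0, 0.99]]
roll [537.2  17.2  46.2]
stock [569.8 106.5  59.6]
tip [564.2  91.1  46.7]
hinge [595.3 176.1  99.9]
end [595.  175.4  69.5]
edge [599.4 187.4 208.2]
[-7.63760972e+01  3.01956086e+00  9.24110494e+01 -8.04520102e-04
  8.45698005e+01 -6.81752874e+00]
boxfront [[665.0, 294.0], [638.0, 271.0], [612.0, 248.0]]
boxfrontR [[662.0, 59.0], [635.0, 59.0], [609.0, 60.0]]
shelf edge [[612.0, 298.0], [591.0, 274.0], [569.0, 251.0]]
shelfback [[873.0, 305.0], [826.0, 281.0], [778.0, 257.0]]
monitor [[582.0, 376.0], [564.0, 345.0], [546.0, 314.0]]
```

```bash
python3 - <<'E'
from h import *
from fit import tri,Pt,Ps
print('box',tri([Pt,Ps],[(329,133),(277,152)]),'shelf',tri([Pt,Ps],[(226,172),(232,258)]))
w=snapshot("wrist");print(np.round(w['mount'],3).tolist(),np.round(w['K'],1).tolist())
E
```

```text
box [650.78489279  53.29165307 133.74534159] shelf [605.3379103  286.91918961  54.67833849]
[[-0.001, -0.965, -0.263, 66.859], [1.0, -0.001, 0.0, 0.232], [-0.001, -0.263, 0.965, -142.557], [0.0, 0.0, 0.0, 1.0]] [[330.4, 0.0, 319.7], [0.0, 330.4, 194.0], [0.0, 0.0, 1.0]]
```

Request:
inch_along:
  deltas:
    - [[45,-39,0],0]
    - [[45,-39,0],0]
    - [[45,-39,0],0]
    - [[45,-39,0],0]
    - [[45,-39,0],0]
    - [[45,-39,0],0]
    - [[45,-39,0],0]
    - [[45,-39,0],0]
    - [[45,-39,0],0]
    - [[45,-39,0],0]
    - [[0,0,0],-10]
    - [[0,0,0],-10]
    - [[0,0,0],-10]
    - [[0,0,0],-10]
    - [[0,0,0],-9.5]
    - [[0,0,0],0]
  jaw: 0

```text
time_s: 2.65
position: [503.7, -63.0, 231.4]
tcp_rot: [[0.345, 0.939, 0.0], [0.939, -0.345, -0.0], [0.0, 0.0, -1.0]]
ft_force: [-0.1, -0.2, 0.1]
grip_width: -0.1
grasp_force: 0.0
```

```bash
cat >> h.py <<'E'
def wristP(s,o):
    T=np.eye(4);T[:3,:3]=o['tcp_rot'];T[:3,3]=o['position']
    M=np.linalg.inv(T@np.array(s['mount']))
    return np.array(s["K"])@M[:3]
def wshot(n):
    o=get_obs();s=snapshot("wrist");cv2.imwrite(f"pics/{n}.png",s["image"][:,:,::-1]);p=wristP(s,o);np.save(n+".npy",p)
    return s,p
E
cat > ws.py <<'E'
import sys
from h import *
from fit import W,lid
s,Pw=wshot(sys.argv[1]);p=np.load("p.npy")
for q in["new_roll","stock_roll","catch","lid"]:
    print(q,[(round(d['p'],2),np.round(px(d['bbox']),1).tolist()) for d in find_in(q,s)[:2]])
for q in[(11,0,20.5),(107,0,20.5),(62,-21,0),(62,21,0),(-8,34,25),(-8,-34,25),lid(p[4],34),lid(p[4],-34)]:print(np.round(q,0),proj(Pw,W(p,q)).round(1))
E
python3 ws.py w1
```

```text
new_roll [(0.73, [327.4, 80.3, 65.7, 47.8]), (0.51, [324.0, 10.7, 43.9, 18.6])]
stock_roll []
catch [(0.91, [322.4, 12.0, 46.3, 20.4])]
lid [(0.68, [324.8, 50.4, 82.6, 100.7])]
[11.  0. 20.] [322.9  81.5]
[107.   0.  20.] [323.1 -40.9]
[ 62 -21   0] [345.2  22.3]
[62 21  0] [300.3  22.4]
[-8 34 25] [287.2 103. ]
[ -8 -34  25] [358.7 102.8]
[213.  34. 156.] [ 223.3 -542. ]
[213. -34. 156.] [ 433.6 -542.2]
```

Request:
inch_along:
  deltas:
    - [[50,0,0],0]
    - [[50,0,0],0]
    - [[0,0,0],0]

```text
time_s: 3.28
position: [538.5, 33.3, 231.3]
tcp_rot: [[0.34, 0.94, -0.0], [0.94, -0.34, 0.0], [0.0, -0.0, -1.0]]
ft_force: [-0.2, -0.6, -1.2]
grip_width: -0.3
grasp_force: 0.0
```

```bash
python3 ws.py w2
```

```text
new_roll [(0.57, [326.6, 187.2, 59.4, 43.8]), (0.22, [319.2, 334.2, 15.7, 25.6])]
stock_roll [(0.82, [329.7, 91.0, 76.5, 52.8])]
catch [(0.7, [323.6, 123.8, 42.4, 19.9]), (0.69, [329.2, 89.3, 74.9, 52.4])]
lid []
[11.  0. 20.] [323.3 187.2]
[107.   0.  20.] [324.1  89.2]
[ 62 -21   0] [344.1 133.3]
[62 21  0] [302.8 133.2]
[-8 34 25] [290.2 205.9]
[ -8 -34  25] [356.1 206. ]
[213.  34. 156.] [ 246.4 -150.2]
[213. -34. 156.] [ 414.4 -149.5]
```

View pics/w1.png

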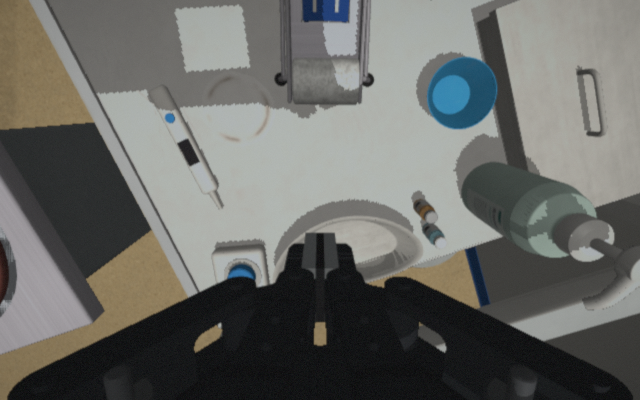

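View pics/w2.png

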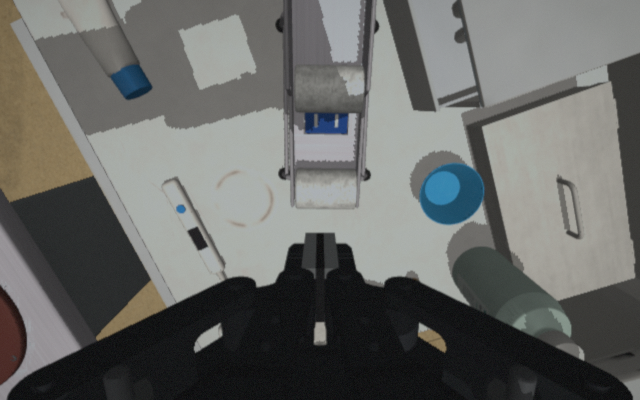

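The wrist views agree with the fit to within a few px. In w2 the new roll is at (327,187), the stock roll at (330,91), and the catch base runs from (305,134) to (348,133). I'll refit with these added.

```bash
cat > fit2.py <<'E'
from fit import *
import fit
P1,P2=np.load("w1.npy"),np.load("w2.npy")
G=[(P1,(327.4,81),(11,0,20.5)),(P2,(326.6,187.2),(11,0,20.5)),(P2,(330,91),(107,0,20.5)),(P2,(305,133.5),(62,21,0)),(P2,(348,133.5),(62,-21,0)),(P1,(304,22),(62,21,0)),(P1,(349,22),(62,-21,0))]
def res2(p):
    return np.r_[res(p)[:-1],(p[2]-28)/1.0,np.ravel([(proj(P,W(p,q))-np.array(u))*.7 for P,u,q in G])]
p=np.load("p.npy")
p=least_squares(res2,p,loss='soft_l1').x;np.save("p2.npy",p)
if __name__=="__main__":
    print(p,np.degrees(p[3]));print(res2(p).round(1))
    a=tri([P1,P2],[(327.4,80.3),(326.6,187.2)]);print("roll wrist stereo",a)
    u=np.array([np.cos(p[3]),np.sin(p[3]),0])
    o=get_obs()
    for n,xc,ztip in[("roll start",11,15),("mid",60,15),("loaded",107,15),("over",114,15)]:
        c=W(p,(xc,0,20.5))-u*(20.5+11)      # TCP at contact
        f=c+u*11; 
        k=(f-W(p,(0,0,0)))@C(p)[:,0]
        fl=W(p,(k,0,0))[2]; c[2]=W(p,((f-p[:3])@u/np.cos(.14),0,0))[2]+ztip
        print(n,c.round(1),'tool delta',(np.array(o['tcp_rot']).T@(c-o['position'])).round(1),'chute xyz front tip',(C(p).T@(np.r_[f[:2],c[2]]-p[:3])).round(1))
    for th in(p[4],1.2,1.0):print(th,W(p,lid(th,0)).round(1))
    print(W(p,(186,0,50)))
E
python3 fit2.py
```

```text
[537.42759624   8.45846979  24.32324822   1.23308241   1.82265017] 70.65041776255528
[ 0.2 -0.4  0.9 -0.9 -0.4 -0.5  0.8 -0.8 -0.1 -0.4  0.6  0.8 -1.3  0.4
 -0.2 -1.5  0.1 -0.1 -0.8 -0.9 -1.2 -1.9 -1.  -1.2 -3.7 -0.8  0.4 -0.2
  0.1 -2.7 -1.2  0.1  0.  -1.1 -0.3 -0.7  0.6 -0.8  0.1]
roll wrist stereo [540.97625445  16.70235375  49.42629001]
roll start [529.7 -13.7  37.6] tool delta [-43.8   7.4 193.7] chute xyz front tip [-10.5  -0.   14.9]
mid [545.7  32.1  44.4] tool delta [  4.7   6.7 186.9] chute xyz front tip [38.5 -0.  14.9]
loaded [561.1  76.   51. ] tool delta [ 51.2   6.1 180.3] chute xyz front tip [85.5 -0.  14.9]
over [563.4  82.5  51.9] tool delta [ 58.2   6.  179.3] chute xyz front tip [92.5  0.  14.9]
1.8226501704545024 [600.2 187.1 208.1]
1.2 [578.5 125.4 194.9]
1.0 [572.6 108.6 182.4]
[596.14045151 175.65210235  99.78906736]
```

Request:
inch_along:
  deltas:
    - [[-30,3.5,0],-0.5]
    - [[-32,3.5,30],0]
    - [[0,0,50],0]
    - [[0,0,50],0]
    - [[0,0,40],0]
    - [[0,0,19],0]
    - [[0,0,0],0]
    - [[0,0,0],0]

```text
time_s: 4.53
position: [525.2, -30.3, 44.4]
tcp_rot: [[0.335, 0.942, 0.003], [0.942, -0.335, -0.001], [0.001, 0.003, -1.0]]
ft_force: [1.5, -1.0, 0.2]
grip_width: -0.1
grasp_force: 0.0
```

```bash
python3 ws.py w3
```

```text
new_roll [(0.88, [312.1, 146.4, 164.8, 105.3])]
stock_roll []
catch [(0.89, [312.4, 7.8, 100.0, 14.9]), (0.39, [309.4, 101.4, 203.7, 200.9])]
lid []
[11.  0. 20.] [307.7 147.4]
[107.   0.  20.] [ 306.  -154.1]
[ 62 -21   0] [358.3  16.9]
[62 21  0] [258.5  15.9]
[-8 34 25] [229.4 192.2]
[ -8 -34  25] [385.7 193.2]
[213.  34. 156.] [511.  984.2]
[213. -34. 156.] [157.1 987.4]
```

Request:
inch_along:
  deltas:
    - [[6,-0.7,0],0]
    - [[6,-0.7,0],0]
    - [[6,-0.6,0],0]
    - [[6,0,-0.8],0]
    - [[6,0,-0.8],0]
    - [[6,0,-0.8],0]
    - [[6,0,-0.8],0]
    - [[6,0,-0.8],0]
    - [[6,0,-0.8],0]
    - [[6,0,-0.8],0]
    - [[6,0,-0.8],0]
    - [[0,0,0],0]

```text
time_s: 6.28
position: [544.0, 33.4, 48.8]
tcp_rot: [[0.334, 0.942, 0.0], [0.942, -0.334, 0.0], [0.0, 0.0, -1.0]]
ft_force: [-0.2, -0.2, 0.2]
grip_width: -0.0
grasp_force: 0.0
```

```bash
python3 ws.py w4
```

```text
new_roll [(0.63, [323.6, 189.4, 157.5, 104.8]), (0.37, [329.5, 69.2, 196.1, 123.5])]
stock_roll [(0.62, [330.7, 69.6, 197.2, 121.6])]
catch [(0.71, [320.1, 135.4, 94.1, 12.3])]
lid [(0.16, [326.7, 143.0, 260.8, 282.9])]
[11.  0. 20.] [316.8 281.6]
[107.   0.  20.] [318.3  73.9]
[ 62 -21   0] [360.9 169.8]
[62 21  0] [274.6 169.1]
[-8 34 25] [248.6 317.8]
[ -8 -34  25] [384.4 318.7]
[213.  34. 156.] [584.2 898.9]
[213. -34. 156.] [ 46.7 898.6]
```

Request:
inch_along:
  deltas:
    - [[6,0,-0.8],0]
    - [[6,0,-0.8],0]
    - [[6,0,-0.8],0]
    - [[6,0,-0.8],0]
    - [[6,0,-0.8],0]
    - [[6,0,-0.8],0]
    - [[6,0,-0.8],0]
    - [[5,0,-0.7],0]
    - [[5,0,-0.7],0]
    - [[0,0,0],0]
    - [[0,0,0],0]

```text
time_s: 7.9
position: [561.1, 82.1, 55.6]
tcp_rot: [[0.335, 0.942, -0.0], [0.942, -0.335, -0.0], [-0.0, -0.0, -1.0]]
ft_force: [0.6, -0.1, -0.5]
grip_width: 0.2
grasp_force: 0.0
```

```bash
python3 ws.py w5
```

```text
new_roll [(0.73, [322.4, 191.8, 159.8, 103.1])]
stock_roll [(0.77, [331.6, 87.2, 192.5, 118.3])]
catch [(0.9, [320.3, 250.2, 84.2, 19.4])]
lid []
[11.  0. 20.] [317.5 358.8]
[107.   0.  20.] [318.7 200.3]
[ 62 -21   0] [356.6 260. ]
[62 21  0] [279.9 259.4]
[-8 34 25] [256.7 389.7]
[ -8 -34  25] [377.7 390.4]
[213.  34. 156.] [828.6 823.5]
[213. -34. 156.] [-208.2  821.5]
```

View pics/w5.png

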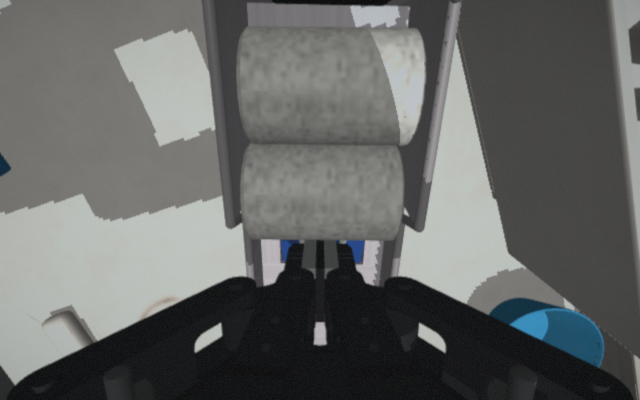

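Request:
inch_along:
  deltas:
    - [[3,0,-0.4],0]
    - [[0,0,0],0]
    - [[0,0,0],0]
    - [[-4,0,0],0]
    - [[-4,0,0],0]
    - [[-4,0,0],0]
    - [[-8,0,0],0]
    - [[-10,0,0],0]
    - [[0,0,0],0]
    - [[0,0,0],0]
    - [[0,0,0],0]

```text
time_s: 9.52
position: [552.3, 56.8, 56.2]
tcp_rot: [[0.335, 0.942, 0.0], [0.942, -0.335, 0.0], [0.0, 0.0, -1.0]]
ft_force: [0.6, -0.6, -1.0]
grip_width: 0.1
grasp_force: 0.0
```

```bash
python3 ws.py w6
```

```text
new_roll [(0.92, [322.0, 138.3, 167.6, 110.4])]
stock_roll [(0.7, [330.4, 45.2, 199.8, 87.5]), (0.17, [328.8, 165.2, 252.7, 326.9])]
catch [(0.87, [320.2, 203.6, 84.2, 28.5]), (0.38, [331.2, 45.2, 197.8, 90.5])]
lid []
[11.  0. 20.] [317.1 316.1]
[107.   0.  20.] [318.4 138.3]
[ 62 -21   0] [357.7 213.3]
[62 21  0] [278.1 212.7]
[-8 34 25] [254.1 348.9]
[ -8 -34  25] [379.5 349.7]
[213.  34. 156.] [712.2 982.2]
[213. -34. 156.] [-85.2 982.4]
```

View pics/w6.png

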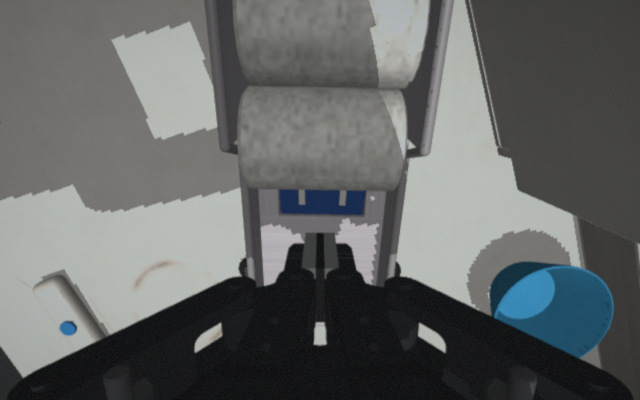

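The roll sits against the raised catch at the predicted x of about 107 (row 138), and the stock roll is ahead of it. Next I'll go over the lid to get behind it.

Request:
inch_along:
  deltas:
    - [[-10,0,-50],0]
    - [[-15,0,-50],0]
    - [[0,0,-50],0]
    - [[0,0,-49],0]
    - [[0,0,0],0]
    - [[40,0,0],0]
    - [[40,0,0],0]
    - [[40,0,0],0]
    - [[40,0,0],0]
    - [[33,1,0],0]
    - [[0,0,0],0]
    - [[0,0,0],0]

```text
time_s: 11.28
position: [608.8, 214.2, 253.8]
tcp_rot: [[0.335, 0.942, -0.002], [0.942, -0.335, -0.001], [-0.001, -0.002, -1.0]]
ft_force: [0.1, -0.3, 0.5]
grip_width: -0.1
grasp_force: 0.0
```

```bash
python3 - <<'E'
from h import *
from fit import lid,W
p=np.load("p2.npy");s=snapshot("scene")
cv2.imwrite("pics/s2.png",cv2.resize(s["image"][60:260,150:420,::-1],None,fx=2.9,fy=2.9))
for th in (1.7,1.82,1.95):print(th,W(p,lid(th,0)))
for y in(34,-34):print(proj(P(s),W(p,lid(p[4],y))))
print([(d['p'],px(d['bbox'])) for d in find_in("lid",s)[:2]])
E
```

```text
1.7 [595.75054888 174.54179632 208.78271486]
1.82 [600.07651679 186.86063663 208.1397764 ]
1.95 [604.69716306 200.01861764 205.68550554]
[267.80075868 180.86898486]
[245.09276265 162.37255534]
[]
```

View pics/s2.png

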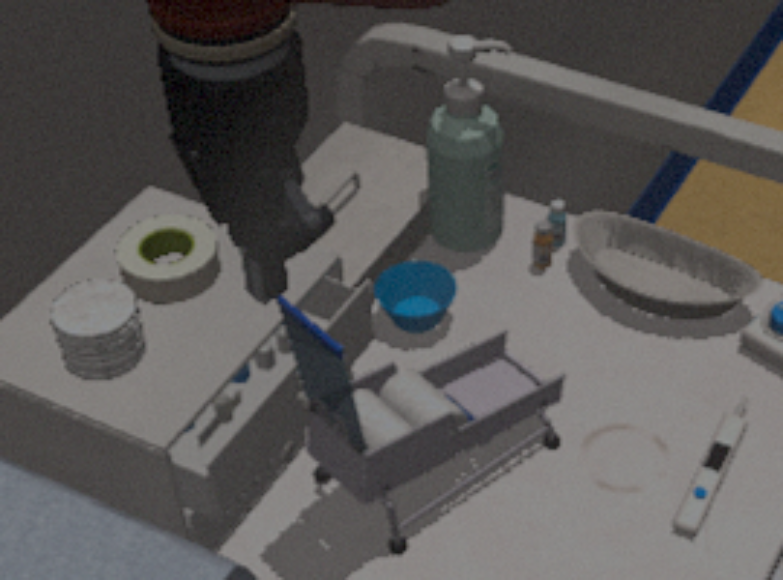

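The fingers are behind and above the lid's blue edge. I'll lower them and push.

Request:
inch_along:
  deltas:
    - [[0,0,40],0]
    - [[0,0,38],0]
    - [[0,0,0],0]
    - [[-8,0,0],0]
    - [[-8,0,0],0]
    - [[-8,0,0],0]
    - [[-8,0,0],0]
    - [[-8,0,0],0]
    - [[-8,0,0],0]
    - [[-8,0,0],0]
    - [[-8,0,0],0]
    - [[-8,0,0],0]
    - [[-8,0,0],0]
    - [[-6,0,0],0]
    - [[0,0,0],0]

```text
time_s: 13.25
position: [580.5, 133.2, 177.2]
tcp_rot: [[0.335, 0.942, 0.0], [0.942, -0.335, 0.0], [0.0, 0.0, -1.0]]
ft_force: [0.4, 0.0, -0.3]
grip_width: -0.3
grasp_force: 0.0
```

Request:
inch_along:
  deltas:
    - [[0,0,-30],0]
    - [[0,0,-40],0]
    - [[0,0,-40],0]
    - [[0,0,-40],0]
    - [[0,0,0],0]
    - [[0,0,0],0]
    - [[0,0,0],0]
    - [[0,0,0],0]
    - [[0,0,0],0]
    - [[0,0,0],0]
    - [[0,0,0],0]
    - [[0,0,0],0]
    - [[0,0,0],0]
    - [[0,0,0],0]
    - [[0,0,0],0]
    - [[0,0,0],0]

```text
time_s: 15.25
position: [580.6, 133.6, 327.1]
tcp_rot: [[0.335, 0.942, -0.0], [0.942, -0.335, 0.0], [0.0, -0.0, -1.0]]
ft_force: [-0.1, 0.1, -0.1]
grip_width: 0.1
grasp_force: 0.0
```

```bash
python3 - <<'E'
from h import *
from fit import lid,W
p=np.load("p2.npy")
s=snapshot("scene");t=snapshot("top")
for n in(s,t):
    print([proj(P(n),W(p,lid(0,y))).round(1).tolist() for y in(34,-34)])
    print([(d['p'],px(d['bbox'])) for d in find_in("lid",n)[:2]])
a=cv2.resize(s["image"][130:250,220:340,::-1],(400,400));b=cv2.resize(t["image"][130:230,250:350,::-1],(400,400))
cv2.imwrite("pics/f.png",np.hstack([a,b]))
E
```

```text
[[316.6, 195.1], [295.4, 178.6]]
[(0.75, [287.36, 197.23999999999998, 54.720000000000006, 38.519999999999996])]
[[316.6, 201.3], [326.8, 171.4]]
[(0.81, [287.87199999999996, 167.44, 34.112, 17.28]), (0.2, [315.00800000000004, 187.44, 88.0, 56.48])]
```

View pics/f.png

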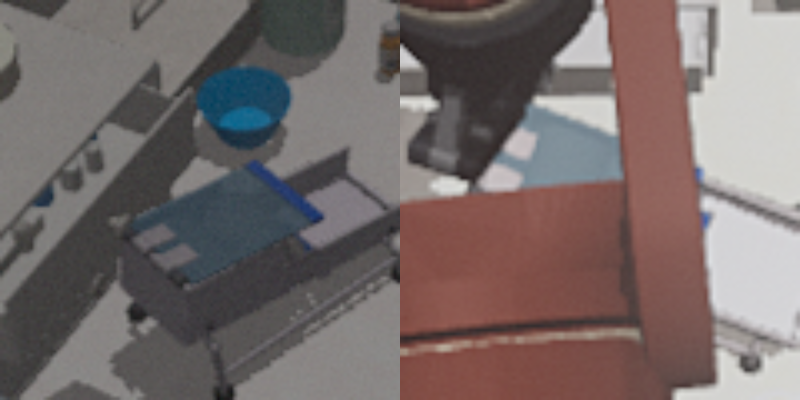

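The lid lies flat, with its blue edge at crop (322,215) against a predicted (322,217). The lower trough is empty, so the roll held.

```bash
python3 -c "
from plant import close_job;print(close_job())"
```

```text
the job is handed in; nothing more can be done
None
```

The new roll is loaded behind the raised catch, the lid is shut with the arm clear of everything, and the job was handed in at about 15 s.

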